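# Set the bench mitre saw to its 22.5 degree stop

## Task

Set the bench mitre saw for a 22.5 degree cut to the right: with the fingertips, push the black upright tab at the front end of its swing arm sideways until the arm clicks into the 22.5 degree stop on the right (as you see it standing at the tab's side of the saw), then take the hand away. Push gently, do not grip the tab, keep off the four guide posts, and leave the plank offcut, varnish tin and tape measure where they are.

Things in the scene. Friction and masses are not known exactly. Their poses are not given: they have to be found in the camera images.
- saw: bare aluminium hand mitre saw, screwed to the bench, its blade taken out. Origin on the swing arm's upright pivot axis at bench height; saw's -x = front (the tab's side, towards the robot at yaw 0), +y = left as seen from the front, z up. Bed 600 mm long in y, x -80 to 4 mm, top at 46 mm; fence behind it, x 1 to 9 mm, up to 98 mm. It stands turned by up to 15 degrees
- stop_plate (a point): middle of the flat arc-shaped stop plate in front of the bed, at its 0 (square) stop, 186 mm in front of the pivot. It runs round the pivot at radius 167 to 200 mm, top 22 mm high, from 53 degrees left to 53 right, with a dark scale rim (radius 200 to 212 mm, 16 mm high). A 14 mm wide radial groove and a white rim mark show each stop: 0, 15, 22.5, 30 and 45 degrees to either side
- stop_mark (a point): point on the outer rim of the stop plate, 200 mm from the pivot, 22 mm above the bench, at the middle of the groove of the 22.5 degree stop on the right; in the stop, the arm's centre line lies over it
- swing_arm (a joint): arm's angle q about the pivot, rad: 0 = square, positive = front end swung right (anticlockwise from above), limits +-0.84, starts at -0.80 to 0.20, in or between stops. A point of the arm at radius r is at (-r cos q, -r sin q) in the saw's frame. The wanted stop is q = +0.3927; the next ones are 0.2618 and 0.5236
- click_plunger (a point): spring plunger on the arm, 186 mm from the pivot, over the stop plate. Within about 1.5 degrees of a stop it drops into the groove and draws the arm home; pushing out of a stop takes about 5 N at the tab, between stops about 1 N, and the arm stays where it is left. The arm is a flat bar 30 mm wide, 24 to 36 mm above the bench, narrowing to 10 mm at the tab
- tab_center (a point): point in the middle of the black plastic tab that stands upright on the front end of the swing arm: a flat paddle 10 mm thick across the arm (the way it is pushed), 30 mm long along the arm, from 24 to 80 mm above the bench (this point: 55 mm), 235 mm from the pivot. Axes: x along the arm towards the pivot, z up
- offcut: loose plank offcut 68 x 206 x 12 mm lying on the left half of the bed; origin under its middle. Leave alone
- tin: loose steel varnish tin, 102 mm wide, 118 mm high, standing on the bench left of the arm's sweep; origin under its middle. Leave alone
- tape: loose tape measure 70 x 38 x 66 mm on the bench right of the arm's sweep; origin under its middle. Leave alone
- posts_front (a point): middle, 118 mm above the bench, of the front pair of guide posts: two steel rods side by side with black end blocks, together 24 x 36 mm and up to 200 mm above the bench, standing on the swing arm 150 mm in front of the pivot and turning with it. A like pair stands on the arm 100 mm behind the pivot. Not to be pushed

How it is judged (in metres and radians):
On the way:
1. the fingers push on the tab (contact force between the fingers and tab above 1 N), for 0.02 s.
At the end, for the whole second after the job is handed in: The swing arm rests in the 22.5 degree stop on the right (joint between 0.3727 and 0.4127 rad, within about 1.1 degrees), and the offcut, tin and tape measure are within 20 mm of where they started (value of joint swing_arm between 0.3727 and 0.4127 rad and velocity of joint swing_arm between -0.05 and 0.05 rad/s and distance of each of offcut, tin, tape from where it was at the start of the episode below 0.02 m); the robot touches nothing.
It fails at once if the robot pushes on the guide posts (more than 2 N) instead of the tab (contact force between any of the fingers, the arm and posts_front above 2 N or contact force between any of the fingers, the arm and posts_rear above 2 N).
It fails at once if the tab is gripped or forced (more than 35 N on it) (contact force between the fingers and tab above 35 N).
It fails at once if the offcut, tin or tape measure is lifted or carried off (more than 30 mm) (distance of any of offcut, tin, tape from where it was at the start of the episode above 0.03 m).
It also fails if it takes over 45 s, if anything falls off the work surface, if the arm or the gripper's body presses on something with over 40 N, if the wrist force passes 120 N, or if a joint passes its speed limit or range.

## Robot

A 6-joint arm with a two-finger parallel gripper is mounted at the origin on the work surface. World frame = base frame: x ahead of the robot, y to its left, z up, the work surface at z = 0. Lengths are in mm, angles in rad, forces in N, time in s.
With the tool pointing down it reaches from about 400 to 925 mm from the base axis. Payload 12.5 kg.
Tool frame: the origin (TCP) lies at the very end of the fingers, on their centre line; the grasp point (between the pads) lies 19 mm behind it; z points along the fingers, y is the line along which they close (so a half turn about z gives the same grasp; the last joint's range is limited). The gripper opens to 95 mm and grips with 3 to 60 N. Pads are 20 mm wide; open, the fingers measure 119 mm over their backs; the gripper's body (75 mm by 180 mm) begins 59 mm behind the grasp point.
Start: joints at [1.243, 0.491, 1.559, -0, 1.092, -0.106], TCP at [137.472, 609.712, 214.661] pointing down, gripper open.
Joint ranges: [-3.1, 3.1], [-0.84, 2.19], [0.05, 2.79], [-1.13, 4.28], [0.06, 2.93], [-2.69, 2.69]. Speed limits (rad/s): [2.22, 2.22, 2.79, 3.14, 3.14, 3.14].

## Interface

Orientations are given as [roll, pitch, yaw] about the fixed x, y, z axes, in that order (R = Rz(yaw) Ry(pitch) Rx(roll)).
In Python, from cell import state, imaging, env, spot_in, mark_of gives the robot as it stands. The module is installed in compiled form; this text tells all that it offers.
- The arm moves only by the tool step_arm, never from a script. Its argument "increments" is a list of rows, each an object with "slide": the shift along the tool's x, y, z in m, a list of three; "roll": the turn about the tool's z in rad. A call has 1 to 5 rows; each row is the pose to reach, as a shift and turn from the pose commanded when the call began, along the tool's axes at that moment; what a row does not reach only later rows make up. A row lasts 1/8 s, in which the tool goes at most 62.5 mm and 10.7 degrees, less where a joint would pass 70% of its speed; a pose out of reach is approached as far as the arm can. A call with a gripper value outside its range is refused whole. "fingers" is the opening, from 0 (shut) to 1 (fully open), set as the call begins (left out, the last holds). The fingers move at their own pace and stop on an object; the grip force is fixed at half the most. Time passes only in rows, so rows that repeat a pose let the fingers close. It gives the time, the measured TCP pose, the force, the opening and the grip force at its end, in the units of the state.
- state(): the state, without advancing time (a new reading comes with each control period).
- imaging.read_camera(name): name is "side" or "top" or "wrist"; returns a dict with "color" (420x560x3 uint8, red, green, blue), "z_map" (420x560 float32, mm along the optical axis (not along the pixel's ray), 0 where there is no reading), "intrinsics" (3x3 intrinsics, pixels), "camera_from_world" (4x4, takes a point from world to camera coordinates). Camera axes: x right, y up, looking along -z (the intrinsics and any distortion apply to the point x, -y, -z); pixel columns grow to the right and rows downward; lengths in mm; the calibration is good to about 2 mm. A picture is of the moment at which its call begins.
- env.job_done(): hands the job in; it is judged then, once.
Trained networks look in the newest picture that a camera, given by its name, has taken for a name from the list of things; names that differ only in an ending like _2 or _b are one class to them, and where a whole thing is asked for, a point or a joint stands for the part that bears it (a point fixed in the world has none). Each returns a list of dicts, best first, with "confidence" (0 to 1); they miss things now and then, are a little off and sometimes report something else, mostly with a low value. They report only what shows in the picture. A call takes as long as a camera call.
- spot_in(camera, target): "bbox" ([left, top, right, bottom] in pixels, round what is visible of it).
- mark_of(camera, target): "uv" ([column, row] in pixels: a listed point, or the origin of a listed thing).
The state is a dict: "t": time; "joints": joint angles; "qvel": joint speeds; "tau": joint torques, N m; "eef_pos": TCP position; "tcp_rot": TCP orientation; "ft_force": force on the tool from outside, world axes, zero at the start; "moment": the same for the moment, N m; "opening": opening from 0.0 (shut) to 1.0 (fully open); "grip_force": force on a finger pad.
Only numpy, scipy, OpenCV 4.12 (cv2) and the standard library are available. Lean on these libraries where they do the work, as an engineer would, in place of code of your own. Each camera call takes 0.05 s, during which the arm holds its last target. There are 200 camera calls.

## Working session

There is one attempt and no reset: what is moved stays moved. The work goes in short steps, Python scripts to look and compute and a tool call to move; the robot and the scene stay as the last step left them, time stands still between calls to the robot, and variables do not carry over. Pictures are saved under pics/ and viewed, at most 10 in all, crops included, and the job is handed in when it is done.

Besides the shell and the picture viewer there is one more tool, called after "Call:" by a JSON object that holds its "fn" and its "kwargs". step_arm: Moves the arm, as the interface text tells. Its arguments: {"type":"object","properties":{"increments":{"type":"array"},"fingers":{"type":"number"}},"required":["increments"]}

```bash
mkdir -p pics; cat > h.py <<'E'
import numpy as np,cv2
from cell import state,imaging,env,spot_in,mark_of
def ray(c,uv):
    K=np.array(c["intrinsics"]);T=np.array(c["camera_from_world"])
    d=np.linalg.inv(K)@[uv[0],uv[1],1]; d=np.array([d[0],-d[1],-d[2]])
    R=T[:3,:3]; return -R.T@T[:3,3], R.T@d
def at_z(c,uv,z):
    o,d=ray(c,uv); return o+d*(z-o[2])/d[2]
def at_depth(c,uv):
    o,d=ray(c,uv); return o+d*float(c["z_map"][int(uv[1]),int(uv[0])])
def save(c,n): cv2.imwrite("pics/"+n,c["color"][:,:,::-1])
E
python3 - <<'E'
from h import *
np.set_printoptions(precision=1,suppress=True)
s=state();print(s)
Z=dict(tab_center=55,stop_plate=22,stop_mark=22,posts_front=118,click_plunger=36,saw=0,tin=0,tape=0,offcut=46)
ims=[]
for n in("top","side"):
    c=imaging.read_camera(n);ims.append(c["color"])
    save(c,n+".png")
    print(n, ray(c,(280,210)))
    for k,z in Z.items():
        for m in mark_of(n,k)[:1]:
            print(n,k,np.array(m["uv"]),round(m["confidence"],2),at_z(c,m["uv"],z))
E
```

```text
{'t': 0.0, 'joints': array([ 1.2,  0.5,  1.6, -0. ,  1.1, -0.1]), 'qvel': array([ 0., -0.,  0.,  0., -0., -0.]), 'tau': array([  0. , -61.3, -25.8,   0.1,   0. ,  -0. ]), 'eef_pos': array([137.4, 609.4, 214.1]), 'tcp_rot': array([-3.1, -0. ,  2.9]), 'ft_force': array([-0.2, -0.1, -0. ]), 'moment': array([-0.,  0.,  0.]), 'grip_force': 0.0, 'opening': 0.9974768070602937}
top (array([ 307.1,    2.4, 1476.9]), array([ 0.2,  0. , -1. ]))
top tab_center [264.  251.1] 0.66 [451.4  49.1  55. ]
top stop_plate [261.5 231.6] 0.89 [510.7  58.3  22. ]
top stop_mark [287.3 234.6] 0.93 [502.8 -15.9  22. ]
top posts_front [263.1 218.2] 0.84 [533.8  51.  118. ]
top click_plunger [266. 234.] 0.7 [502.   44.9  36. ]
top saw [265.2 172.6] 0.83 [691.4  51.3   0. ]
top tin [135.3 240.7] 0.84 [483.3 425.5   0. ]
top offcut [204.4 183.1] 0.97 [646.4 224.3  46. ]
side (array([ 196. , -753.8,  840.1]), array([ 0.3,  0.7, -0.7]))
side tab_center [239.  229.3] 0.7 [444.8  45.8  55. ]
side stop_plate [256.7 232.4] 0.56 [490.8  50.9  22. ]
side stop_mark [271.3 248.8] 0.86 [501.  -15.4  22. ]
side posts_front [269.  197.4] 0.65 [527.5  54.6 118. ]
side click_plunger [256.4 222.3] 0.72 [498.7  70.8  36. ]
side saw [325.  214.3] 0.78 [687.8  61.2   0. ]
side tin [207.2 161. ] 0.92 [480.7 422.5   0. ]
side tape [299.7 356.4] 0.77 [ 442.5 -288.8    0. ]
side offcut [285.1 166.4] 0.84 [655.5 241.6  46. ]
```

View pics/top.png

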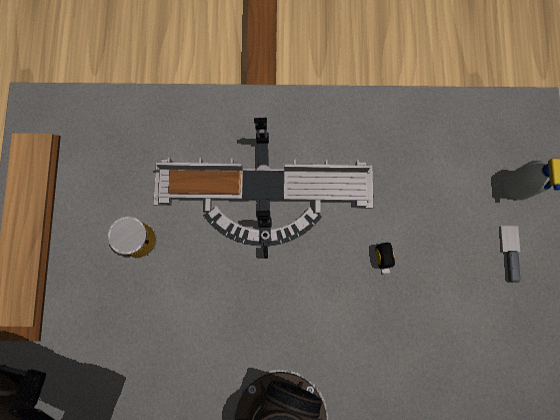

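View pics/side.png

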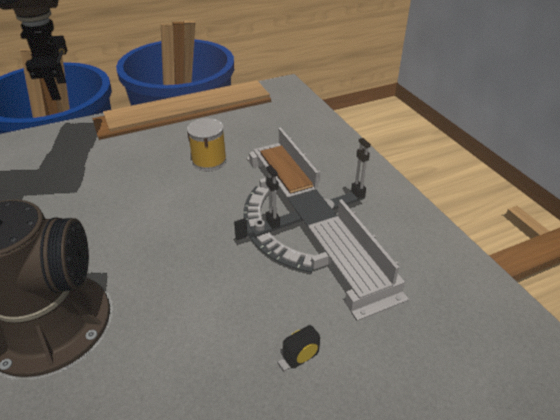

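The top view shows the saw almost square to the world. The arm points at the robot with the tab at about (264,251), the tin is at (130,237) and the tape at (384,257). The side view agrees. Next I go above the left side of the tab.

```bash
cat >> h.py <<'E'
from scipy.spatial.transform import Rotation as Ro
def to_tool(p):
    s=state();R=Ro.from_euler("xyz",s["tcp_rot"]).as_matrix()
    return np.round(R.T@(np.array(p)-s["eef_pos"])/1000,4)
E
python3 -c "
from h import *
print(to_tool([440,130,205]),state()['tcp_rot'])"
```

```text
[-0.4006 -0.4014  0.0096] [ 3.14152959e+00 -1.93580891e-05  2.91974670e+00]
```

Call:
{"fn": "step_arm", "kwargs": {"increments": [{"slide": [-0.04,-0.04,0],"roll": -0.04},{"slide": [-0.08,-0.08,0],"roll": -0.08},{"slide": [-0.12,-0.12,0],"roll": -0.12},{"slide": [-0.16,-0.16,0.005],"roll": -0.17},{"slide": [-0.2,-0.2,0.01],"roll": -0.22}], "fingers": 0}}

```text
t: 1.62
eef_pos: [289.3, 369.1, 204.8]
tcp_rot: [3.141, 0.001, -3.141]
ft_force: [0.9, 0.3, -0.3]
opening: 0.535
grip_force: 0.0
```

```bash
python3 -c "
from h import *
print(to_tool([440,130,205]),state()['tcp_rot'],state()['eef_pos'])"
```

```text
[-0.1506 -0.2392 -0.0003] [ 3.14098419e+00  6.24619162e-04 -3.14140503e+00] [289.30655217 369.13276513 204.77783636]
```

Call:
{"fn": "step_arm", "kwargs": {"increments": [{"slide": [-0.03,-0.048,0]},{"slide": [-0.06,-0.096,0]},{"slide": [-0.09,-0.144,0]},{"slide": [-0.12,-0.192,0]},{"slide": [-0.15,-0.238,0]}]}}

```text
invalid input at $.increments[0]: expected keys slide, roll
```

Call:
{"fn": "step_arm", "kwargs": {"increments": [{"slide": [0,0,0]},{"slide": [0,0,0]}]}}

```text
invalid input at $.increments[0]: expected keys slide, roll
```

```bash
python3 - <<'E'
from h import *
np.set_printoptions(precision=1,suppress=True)
Z=dict(tab_center=55,stop_plate=22,stop_mark=22,posts_front=118,click_plunger=36,saw=0)
print(state()['eef_pos'])
for n in("wrist",):
    c=imaging.read_camera(n)
    save(c,n+"1.png")
    print(n, ray(c,(280,210)))
    for k,z in Z.items():
        for m in mark_of(n,k)[:1]:
            print(n,k,np.array(m["uv"]),round(m["confidence"],2),at_z(c,m["uv"],z),at_depth(c,m["uv"]) if 0<=m["uv"][1]<420 and 0<=m["uv"][0]<560 else '')
E
```

```text
[289.3 369.1 204.8]
wrist (array([223.6, 369.4, 374. ]), array([ 0.2,  0. , -1. ]))
wrist stop_mark [312.1 332. ] 0.26 [472.1 412.3  22. ] [264.2 376.4 316.5]
```

View pics/wrist1.png

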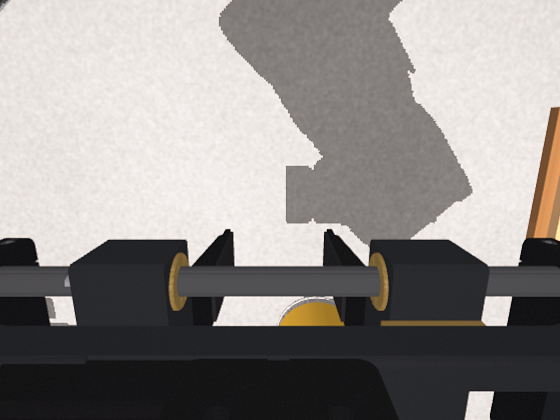

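The picture shows the gripper and bare bench, with the tin at the bottom edge (310,315). The arm did not move, because every row needs a roll. I resend the moves with it.

Call:
{"fn": "step_arm", "kwargs": {"increments": [{"slide": [-0.03,-0.048,0],"roll": 0},{"slide": [-0.06,-0.096,0],"roll": 0},{"slide": [-0.09,-0.144,0],"roll": 0},{"slide": [-0.12,-0.192,0],"roll": 0},{"slide": [-0.15,-0.238,0],"roll": 0}]}}

```text
t: 2.6
eef_pos: [439.0, 131.9, 204.8]
tcp_rot: [3.141, 0.001, 3.142]
ft_force: [-0.4, 1.2, -0.4]
opening: 0.004
grip_force: 0.0
```

Call:
{"fn": "step_arm", "kwargs": {"increments": [{"slide": [0,0,0],"roll": 0},{"slide": [0,0,0],"roll": 0},{"slide": [0,0,0],"roll": 0}]}}

```text
t: 2.98
eef_pos: [437.6, 133.7, 204.6]
tcp_rot: [3.141, -0.0, -3.141]
ft_force: [-0.2, -0.1, 0.0]
opening: 0.005
grip_force: 0.0
```

```bash
python3 - <<'E'
from h import *
np.set_printoptions(precision=1,suppress=True)
s=state();print(s['eef_pos'],s['opening'],s['tcp_rot'])
Z=dict(tab_center=55,stop_plate=22,stop_mark=22,posts_front=118)
out=[]
for n in("top","side","wrist"):
    c=imaging.read_camera(n)
    for k,z in Z.items():
        for m in mark_of(n,k)[:1]:
            print(n,k,np.array(m["uv"]),round(m["confidence"],2),at_z(c,m["uv"],z))
    w=c["color"][:,:,::-1]
    if n=="side": w=w[130:330,170:370]
    if n=="top": w=w[150:290,180:380]
    out.append(cv2.resize(w,(400,300),interpolation=cv2.INTER_CUBIC))
cv2.imwrite("pics/b.png",np.vstack([np.hstack(out[:2]),np.hstack([out[2],out[2]*0])]))
E
```

```text
[437.6 133.7 204.6] 0.00517751079280999 [ 3.1 -0.  -3.1]
top tab_center [260.3 250.6] 0.81 [452.6  59.5  55. ]
top stop_plate [262.6 233.2] 0.9 [506.1  55.1  22. ]
top stop_mark [286.1 232.9] 0.74 [507.7 -12.4  22. ]
top posts_front [263.9 252.6] 0.2 [441.   47.2 118. ]
side tab_center [240.1 227.7] 0.67 [449.1  49.9  55. ]
side stop_plate [255.8 233.4] 0.86 [487.5  48.6  22. ]
side stop_mark [272.1 250.2] 0.97 [500.9 -20.5  22. ]
side posts_front [270.7 197.4] 0.89 [531.1  52.9 118. ]
wrist tab_center [195.2 208.8] 0.67 [452.7  47.4  55. ]
wrist stop_plate [212.1 239.8] 0.59 [498.2  55.9  22. ]
wrist stop_mark [148.6 239.4] 0.66 [497.6 -17.9  22. ]
wrist posts_front [185. 315.] 0.91 [535.3  48.9 118. ]
```

View pics/b.png

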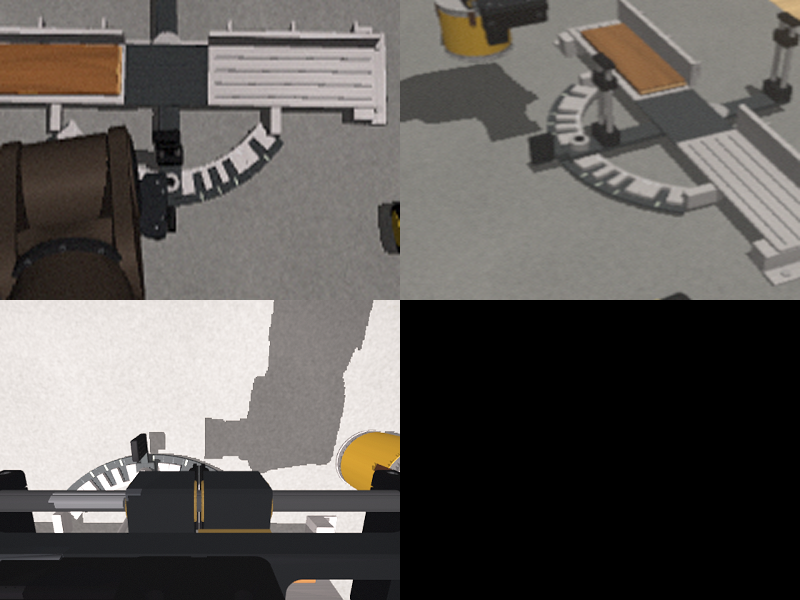

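The wrist view puts the tab at (195,209) in full-image pixels, i.e. about (452,48) mm. The fingers are shut and to its left, clear of the posts. I descend beside it and fit the fence for the saw's yaw.

Call:
{"fn": "step_arm", "kwargs": {"increments": [{"slide": [-0.004,-0.01,0.04],"roll": 0},{"slide": [-0.007,-0.02,0.08],"roll": 0},{"slide": [-0.01,-0.03,0.12],"roll": 0},{"slide": [-0.012,-0.038,0.16],"roll": 0},{"slide": [-0.012,-0.038,0.16],"roll": 0}]}}

```text
t: 4.35
eef_pos: [449.1, 93.9, 42.9]
tcp_rot: [-3.141, -0.005, 3.139]
ft_force: [-0.6, -0.8, 0.8]
opening: 0.008
grip_force: 0.0
```

```bash
python3 - <<'E'
from h import *
np.set_printoptions(precision=2,suppress=True)
s=state();print(s['eef_pos'],s['ft_force'],s['tcp_rot'])
for n in("top","side"):
    c=imaging.read_camera(n)
    v,u=np.mgrid[0:420,0:560];K=np.array(c["intrinsics"]);T=np.array(c["camera_from_world"])
    d=np.linalg.inv(K)@np.stack([u.ravel(),v.ravel(),np.ones(u.size)]);d[1:]*=-1
    z=c["z_map"].ravel();P=(T[:3,:3].T@(d*z-T[:3,3:4])).T
    f=P[(z>0)&(abs(P[:,2]-96)<6)&(P[:,0]>650)&(P[:,0]<760)&(abs(P[:,1]-50)<320)]
    vx,vy,x0,y0=cv2.fitLine(f[:,:2].astype(np.float32),cv2.DIST_HUBER,0,.01,.01).ravel()
    print(n,len(f),"yaw deg",np.degrees(np.arctan2(-vx*np.sign(vy),abs(vy))),"line x at y=50",x0+(50-y0)*vx/vy,"y range",np.percentile(f[:,1],[0,1,99,100]))
    g=P[(z>0)&(abs(P[:,2]-46)<8)&(P[:,0]>600)&(P[:,0]<700)&(abs(P[:,1]-50)<340)]
    print("bed y",np.percentile(g[:,1],[0,.5,99.5,100]))
    if n=="top":save(c,"t3.png")
    for k,zz in dict(tab_center=55,stop_mark=22).items():
        for m in mark_of(n,k)[:1]: print(k,m["confidence"],at_z(c,m["uv"],zz))
E
```

```text
[449.05  93.88  42.9 ] [-0.61 -0.77  0.84] [-3.14 -0.    3.14]
top 529 yaw deg -0.20417234 line x at y=50 686.921 y range [-242.32 -236.82  350.41  354.64]
bed y [-244.29 -241.4   353.7   356.86]
stop_mark 0.65 [497.85 -11.34  22.  ]
side 664 yaw deg -0.3294175 line x at y=50 685.0881 y range [-243.28 -241.24  349.28  356.66]
bed y [-243.76 -242.38  354.33  362.32]
tab_center 0.93 [444.93  53.02  55.  ]
stop_mark 0.84 [498.59 -15.06  22.  ]
```

Call:
{"fn": "step_arm", "kwargs": {"increments": [{"slide": [0,-0.01,0],"roll": 0},{"slide": [0,-0.018,0],"roll": 0},{"slide": [0,-0.024,0],"roll": 0},{"slide": [0,-0.024,0],"roll": 0}]}}

```text
t: 5.15
eef_pos: [450.1, 69.8, 44.6]
tcp_rot: [3.141, -0.0, 3.139]
ft_force: [-1.4, -0.5, -0.1]
opening: 0.004
grip_force: 0.0
```

Call:
{"fn": "step_arm", "kwargs": {"increments": [{"slide": [0,-0.003,0],"roll": 0},{"slide": [0,-0.006,0],"roll": 0},{"slide": [0,-0.006,0],"roll": 0}]}}

```text
t: 5.52
eef_pos: [450.0, 64.2, 44.6]
tcp_rot: [3.142, -0.0, 3.14]
ft_force: [0.2, -0.0, -0.4]
opening: 0.003
grip_force: 0.0
```

Call:
{"fn": "step_arm", "kwargs": {"increments": [{"slide": [0,-0.003,0],"roll": 0},{"slide": [0,-0.006,0],"roll": 0},{"slide": [0,-0.006,0],"roll": 0}]}}

```text
t: 5.9
eef_pos: [450.0, 58.1, 44.6]
tcp_rot: [3.142, 0.0, 3.139]
ft_force: [0.4, -0.7, 0.3]
opening: 0.008
grip_force: 0.0
```

```bash
python3 - <<'E'
from h import *
np.set_printoptions(precision=2,suppress=True)
s=state();print(s['eef_pos'],s['ft_force'],s['tcp_rot'])
c=imaging.read_camera("wrist");a=c["color"];
for k,zz in dict(tab_center=55,stop_mark=22).items():
    for m in mark_of("wrist",k)[:1]: print(k,m["confidence"],m["uv"],at_z(c,m["uv"],zz))
d=imaging.read_camera("side");b=d["color"]
for k,zz in dict(tab_center=55,stop_mark=22).items():
    for m in mark_of("side",k)[:1]: print(k,m["confidence"],m["uv"],at_z(d,m["uv"],zz))
b=cv2.resize(b[170:290,190:310],(400,400),interpolation=cv2.INTER_CUBIC)
cv2.imwrite("pics/c.png",np.hstack([cv2.resize(a,(400,300)),b[50:350]])[:,:,::-1])
E
```

```text
[450.03  58.14  44.62] [ 0.44 -0.67  0.28] [3.14 0.   3.14]
stop_mark 0.59 [164.7, 306.5] [500.01 -17.49  22.  ]
tab_center 0.73 [239.8, 228.5] [447.47  47.64  55.  ]
```

View pics/c.png

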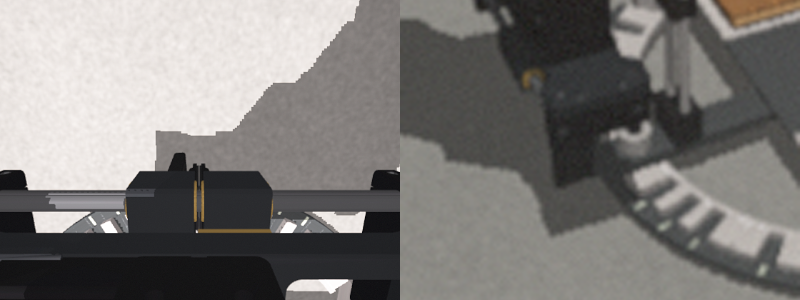

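The wrist view shows the tab at about (178,162) in the picture, just left of the shut fingers (199,170), so contact is close. I continue in small steps.

Call:
{"fn": "step_arm", "kwargs": {"increments": [{"slide": [0,-0.002,0],"roll": 0},{"slide": [0,-0.004,0],"roll": 0},{"slide": [0,-0.004,0],"roll": 0}]}}

```text
t: 6.58
eef_pos: [450.0, 54.2, 44.6]
tcp_rot: [3.142, -0.0, 3.14]
ft_force: [0.1, 0.3, -0.5]
opening: 0.007
grip_force: 0.0
```

Call:
{"fn": "step_arm", "kwargs": {"increments": [{"slide": [0,-0.002,0],"roll": 0},{"slide": [0,-0.004,0],"roll": 0},{"slide": [0,-0.004,0],"roll": 0}]}}

```text
t: 6.95
eef_pos: [450.0, 50.2, 44.6]
tcp_rot: [3.142, -0.0, 3.14]
ft_force: [0.5, 0.1, -1.0]
opening: 0.005
grip_force: 0.0
```

Call:
{"fn": "step_arm", "kwargs": {"increments": [{"slide": [0,-0.002,0],"roll": 0},{"slide": [0,-0.004,0],"roll": 0},{"slide": [0,-0.004,0],"roll": 0}]}}

```text
t: 7.32
eef_pos: [449.9, 46.2, 44.6]
tcp_rot: [3.142, -0.0, 3.14]
ft_force: [-0.4, -0.4, 0.5]
opening: 0.006
grip_force: 0.0
```

```bash
python3 - <<'E'
from h import *
np.set_printoptions(precision=2,suppress=True)
s=state();print(s['eef_pos'],s['ft_force'],s['tcp_rot'])
c=imaging.read_camera("wrist");a=c["color"];
d=imaging.read_camera("side");b=d["color"]
for n,x in (("wrist",c),("side",d)):
  for k,zz in dict(tab_center=55,posts_front=118).items():
    for m in mark_of(n,k)[:1]: print(n,k,m["confidence"],m["uv"],at_z(x,m["uv"],zz))
b=cv2.resize(b[170:290,190:310],(400,400),interpolation=cv2.INTER_CUBIC)
a=cv2.resize(a[170:270,200:340],(400,286),interpolation=cv2.INTER_CUBIC)
cv2.imwrite("pics/d.png",np.hstack([a,b[60:346]])[:,:,::-1])
E
```

```text
[449.94  46.17  44.62] [-0.44 -0.38  0.49] [ 3.14 -0.    3.14]
side tab_center 0.86 [242.2, 229.9] [450.93  40.74  55.  ]
side posts_front 0.8 [272.6, 199.6] [531.93  43.66 118.  ]
```

View pics/d.png

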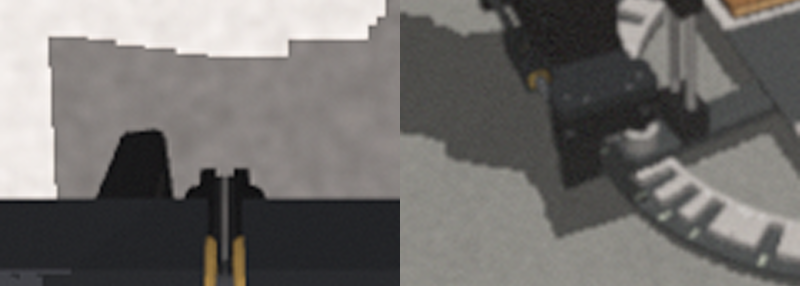

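The tab keeps the same place beside the fingers, at (145,160) in the crop, while the hand and the posts moved right. So the fingers are pushing it against about 1 N. Next I work out the arc.

```bash
python3 - <<'E'
import numpy as np
P=np.array([682,56]);c0=np.array([449.9,46.2])
for b in (.16,.2,.23,.26,.29,.31,.33,.35,.36,.37,.38,.39):
    p=P+232*np.array([-np.cos(b),-np.sin(b)])+17*np.array([-np.sin(b),np.cos(b)])
    d=p-c0; print(b,p.round(1),"slide",(-d[0]/1000).round(4),(d[1]/1000).round(4))
E
```

```text
0.16 [450.3  35.8] slide -0.0004 -0.0104
0.2 [451.2  26.6] slide -0.0013 -0.0196
0.23 [452.2  19.7] slide -0.0023 -0.0265
0.26 [453.4  12.8] slide -0.0035 -0.0334
0.29 [454.8   5.9] slide -0.0049 -0.0403
0.31 [455.9   1.4] slide -0.006 -0.0448
0.33 [457.   -3.1] slide -0.0071 -0.0493
0.35 [458.2  -7.6] slide -0.0083 -0.0538
0.36 [458.9  -9.8] slide -0.009 -0.056
0.37 [459.6 -12. ] slide -0.0097 -0.0582
0.38 [460.2 -14.3] slide -0.0103 -0.0605
0.39 [461.  -16.5] slide -0.0111 -0.0627
```

Call:
{"fn": "step_arm", "kwargs": {"increments": [{"slide": [0,-0.005,0],"roll": -0.06},{"slide": [0,-0.01,0],"roll": -0.12},{"slide": [-0.001,-0.015,0],"roll": -0.18},{"slide": [-0.0015,-0.02,0],"roll": -0.2},{"slide": [-0.002,-0.024,0],"roll": -0.22}]}}

```text
t: 8.25
eef_pos: [451.9, 22.1, 44.6]
tcp_rot: [3.141, -0.0, -2.923]
ft_force: [-0.8, -0.2, -0.1]
opening: 0.003
grip_force: 0.2
```

```bash
python3 - <<'E'
from h import *
np.set_printoptions(precision=2,suppress=True)
s=state();print(s['eef_pos'],s['ft_force'],s['tcp_rot'])
for p in([453.4,12.8],[454.8,5.9],[457,-3.1],[458.9,-9.8]): print(p,to_tool(p+[44.6]))
d=imaging.read_camera("side")
for k,zz in dict(tab_center=55,posts_front=118).items():
    for m in mark_of("side",k)[:1]: print(k,m["confidence"],m["uv"],at_z(d,m["uv"],zz))
E
```

```text
[451.91  22.12  44.6 ] [-0.77 -0.17 -0.07] [ 3.14 -0.   -2.92]
[453.4, 12.8] [ 0.   -0.01 -0.  ]
[454.8, 5.9] [ 0.   -0.02 -0.  ]
[457, -3.1] [ 0.   -0.03 -0.  ]
[458.9, -9.8] [ 0.   -0.03 -0.  ]
tab_center 0.8 [248.7, 238.6] [454.16   6.95  55.  ]
posts_front 0.78 [278.6, 203.2] [539.35  25.89 118.  ]
```

Call:
{"fn": "step_arm", "kwargs": {"increments": [{"slide": [0,-0.003,0],"roll": -0.01},{"slide": [0,-0.006,0],"roll": -0.02},{"slide": [0,-0.009,0],"roll": -0.03}]}}

```text
t: 8.78
eef_pos: [454.0, 13.3, 44.6]
tcp_rot: [3.142, 0.0, -2.893]
ft_force: [0.8, 0.2, -0.4]
opening: 0.003
grip_force: 0.0
```

Call:
{"fn": "step_arm", "kwargs": {"increments": [{"slide": [0,-0.002,0],"roll": -0.01},{"slide": [0,-0.004,0],"roll": -0.02}]}}

```text
t: 9.02
eef_pos: [454.7, 9.8, 44.6]
tcp_rot: [3.141, -0.0, -2.873]
ft_force: [-0.8, 3.2, 0.4]
opening: 0.004
grip_force: 2.2
```

Call:
{"fn": "step_arm", "kwargs": {"increments": [{"slide": [0,-0.002,0],"roll": -0.01},{"slide": [0,-0.004,0],"roll": -0.02}]}}

```text
t: 9.28
eef_pos: [455.6, 5.7, 44.6]
tcp_rot: [3.141, -0.001, -2.853]
ft_force: [-2.9, 2.0, 1.5]
opening: 0.008
grip_force: 1.2
```

```bash
python3 - <<'E'
from h import *
np.set_printoptions(precision=4,suppress=True)
s=state();print(s['eef_pos'],s['ft_force'],s['tcp_rot'])
for p in([454.8,5.9],[457,-3.1],[458.9,-9.8],[460.2,-14.3]): print(p,to_tool(p+[44.6]))
d=imaging.read_camera("side")
for k,zz in dict(tab_center=55,posts_front=118).items():
    for m in mark_of("side",k)[:1]: print(k,m["confidence"],m["uv"],at_z(d,m["uv"],zz))
E
```

```text
[455.6264   5.7381  44.576 ] [-2.9005  1.9908  1.5451] [ 3.1413 -0.0006 -2.8525]
[454.8, 5.9] [ 0.0007  0.0004 -0.    ]
[457, -3.1] [ 0.0012 -0.0089 -0.    ]
[458.9, -9.8] [ 0.0013 -0.0158 -0.    ]
[460.2, -14.3] [ 0.0013 -0.0205 -0.    ]
tab_center 0.69 [251.6, 242.2] [455.9028  -6.8498  55.    ]
posts_front 0.6 [279.6, 204.6] [539.3985  20.3571 118.    ]
```

The 15 degree detent shows as about 3 N at y ≈ 10 to 6, which matches the model. I go on gently.

Call:
{"fn": "step_arm", "kwargs": {"increments": [{"slide": [0,-0.002,0],"roll": -0.01},{"slide": [0,-0.004,0],"roll": -0.02}]}}

```text
t: 9.68
eef_pos: [457.2, 1.8, 44.6]
tcp_rot: [-3.142, 0.0, -2.833]
ft_force: [-0.7, 0.9, 0.2]
opening: 0.005
grip_force: 0.5
```

Call:
{"fn": "step_arm", "kwargs": {"increments": [{"slide": [0,-0.002,0],"roll": -0.01},{"slide": [0,-0.004,0],"roll": -0.02},{"slide": [0,-0.006,0],"roll": -0.025}]}}

```text
t: 10.05
eef_pos: [459.0, -3.9, 44.6]
tcp_rot: [3.142, 0.0, -2.808]
ft_force: [-1.1, 0.3, -0.2]
opening: 0.007
grip_force: 0.5
```

Call:
{"fn": "step_arm", "kwargs": {"increments": [{"slide": [0,-0.002,0],"roll": -0.01},{"slide": [0,-0.004,0],"roll": -0.02}]}}

```text
t: 10.3
eef_pos: [460.3, -7.7, 44.6]
tcp_rot: [-3.142, 0.0, -2.788]
ft_force: [-1.4, -0.4, 0.8]
opening: 0.004
grip_force: 0.2
```

```bash
python3 - <<'E'
from h import *
np.set_printoptions(precision=4,suppress=True)
s=state();print(s['eef_pos'],s['ft_force'],s['tcp_rot'])
for p in([458.9,-9.8],[460.2,-14.3]): print(p,to_tool(p+[44.6]))
d=imaging.read_camera("side")
for k,zz in dict(tab_center=55,posts_front=118,stop_mark=22).items():
    for m in mark_of("side",k)[:1]: print(k,m["confidence"],m["uv"],at_z(d,m["uv"],zz))
b=cv2.resize(d["color"][180:280,200:340],(560,400),interpolation=cv2.INTER_CUBIC)
cv2.imwrite("pics/e.png",b[:,:,::-1])
E
```

```text
[460.3238  -7.6646  44.6197] [-1.3986 -0.4302  0.8277] [-3.1416  0.0002 -2.7877]
[458.9, -9.8] [ 0.0021 -0.0015  0.    ]
[460.2, -14.3] [ 0.0024 -0.0062  0.    ]
tab_center 0.74 [255.5, 245.3] [460.2965 -19.8983  55.    ]
posts_front 0.69 [280.7, 206.9] [538.3468  11.8665 118.    ]
stop_mark 0.74 [270.9, 248.6] [500.4013 -14.4466  22.    ]
```

View pics/e.png

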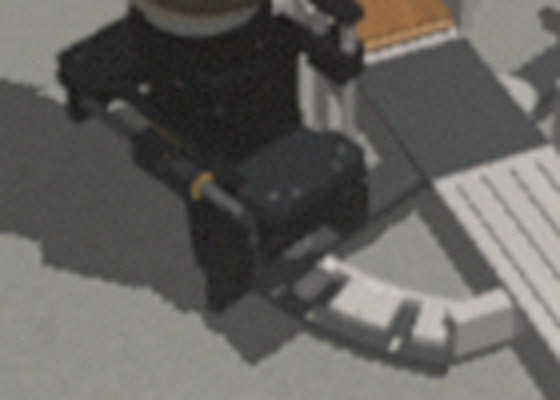

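The view shows the tab and fingers at (225,265). The grooves to the right of the arm, at (315,285) and (400,325), are the 30 and 45 degree stops, so the arm is just short of 22.5.

Call:
{"fn": "step_arm", "kwargs": {"increments": [{"slide": [0,-0.001,0],"roll": -0.005},{"slide": [0.0005,-0.002,0],"roll": -0.01}]}}

```text
t: 10.75
eef_pos: [460.5, -9.6, 44.6]
tcp_rot: [-3.142, 0.0, -2.778]
ft_force: [-0.5, -0.1, 0.5]
opening: 0.003
grip_force: 0.0
```

Call:
{"fn": "step_arm", "kwargs": {"increments": [{"slide": [0,-0.001,0],"roll": -0.005},{"slide": [0.0005,-0.002,0],"roll": -0.01}]}}

```text
t: 11.0
eef_pos: [460.7, -11.7, 44.6]
tcp_rot: [3.142, 0.0, -2.768]
ft_force: [0.0, 0.1, -0.7]
opening: 0.006
grip_force: 0.0
```

Call:
{"fn": "step_arm", "kwargs": {"increments": [{"slide": [0,-0.001,0],"roll": -0.005},{"slide": [0,-0.0015,0],"roll": -0.005}]}}

```text
t: 11.25
eef_pos: [461.3, -13.1, 44.6]
tcp_rot: [3.142, 0.0, -2.763]
ft_force: [-0.1, -0.5, -1.2]
opening: 0.008
grip_force: 0.0
```

```bash
python3 - <<'E'
from h import *
np.set_printoptions(precision=2,suppress=True)
s=state();print(s['eef_pos'],s['ft_force'],s['tcp_rot'])
d=imaging.read_camera("side")
for k,zz in dict(tab_center=55,posts_front=118).items():
    for m in mark_of("side",k)[:1]: print(k,m["confidence"],m["uv"],at_z(d,m["uv"],zz))
E
```

```text
[461.28 -13.1   44.62] [-0.15 -0.53 -1.24] [ 3.14  0.   -2.76]
tab_center 0.57 [260.5, 246.3] [469.46 -27.64  55.  ]
posts_front 0.57 [283.3, 208.9] [540.86   2.99 118.  ]
```

The force has dropped to nothing, so it probably clicked in. I back off and check.

Call:
{"fn": "step_arm", "kwargs": {"increments": [{"slide": [0.002,0.015,0],"roll": 0},{"slide": [0.005,0.035,0],"roll": 0},{"slide": [0.01,0.06,-0.03],"roll": 0},{"slide": [0.01,0.09,-0.09],"roll": 0},{"slide": [0.01,0.11,-0.15],"roll": 0}]}}

```text
t: 12.02
eef_pos: [410.0, 85.7, 190.9]
tcp_rot: [3.141, -0.002, -2.762]
ft_force: [1.0, 0.1, 0.3]
opening: 0.006
grip_force: 0.0
```

Call:
{"fn": "step_arm", "kwargs": {"increments": [{"slide": [0.0,0.02,0],"roll": 0.1},{"slide": [0,0.04,0],"roll": 0.2},{"slide": [0,0.04,0],"roll": 0.2}]}}

```text
t: 12.4
eef_pos: [395.8, 122.5, 189.6]
tcp_rot: [3.141, -0.0, -2.96]
ft_force: [0.3, 0.2, -0.1]
opening: 0.006
grip_force: 0.0
```

```bash
python3 - <<'E'
from h import *
np.set_printoptions(precision=2,suppress=True)
s=state();print(s['eef_pos'],s['ft_force'],s['tcp_rot'])
out=[]
for n in("top","side","wrist"):
    c=imaging.read_camera(n);w=c["color"][:,:,::-1]
    for k,zz in dict(tab_center=55,posts_front=118,stop_mark=22,stop_plate=22).items():
        for m in mark_of(n,k)[:1]: print(n,k,round(m["confidence"],2),m["uv"],at_z(c,m["uv"],zz))
    if n=="side": w=w[170:290,210:370]
    if n=="top": w=w[170:275,200:340]
    out.append(cv2.resize(w,(400,300),interpolation=cv2.INTER_CUBIC))
cv2.imwrite("pics/f.png",np.vstack([np.hstack(out[:2]),np.hstack([out[2],out[2]*0])]))
E
```

```text
[395.84 122.45 189.63] [ 0.28  0.24 -0.13] [ 3.14 -0.   -2.96]
top tab_center 0.97 [290.3, 244.2] [471.44 -24.08  55.  ]
top posts_front 0.68 [282.5, 211.7] [552.14  -1.21 118.  ]
top stop_mark 0.96 [286.1, 236.5] [497.29 -12.5   22.  ]
top stop_plate 0.64 [261.2, 235.5] [499.42  58.98  22.  ]
side posts_front 0.82 [280.9, 209.4] [535.15   3.7  118.  ]
side stop_mark 0.66 [273.8, 236.2] [523.55  21.15  22.  ]
side stop_plate 0.59 [256.9, 233.0] [490.44  48.74  22.  ]
wrist tab_center 0.8 [118.4, 239.2] [467.32 -29.11  55.  ]
wrist stop_mark 0.59 [140.3, 257.3] [499.26 -18.54  22.  ]
```

View pics/f.png

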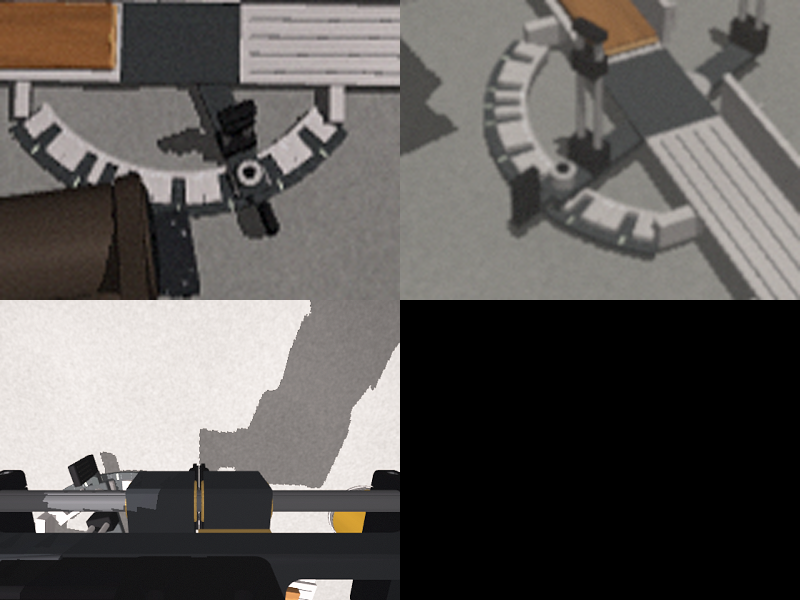

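The top view shows the arm with its ring at (250,173), between the 15 groove (225,195) and the 30 groove (283,165). I check the angle using the depth of both post pairs and the tab.

```bash
python3 - <<'E'
from h import *
np.set_printoptions(precision=3,suppress=True)
def cloud(n):
    c=imaging.read_camera(n);v,u=np.mgrid[0:420,0:560];K=np.array(c["intrinsics"]);T=np.array(c["camera_from_world"])
    d=np.linalg.inv(K)@np.stack([u.ravel(),v.ravel(),np.ones(u.size)]);d[1:]*=-1
    z=c["z_map"].ravel();P=(T[:3,:3].T@(d*z-T[:3,3:4])).T
    return P[z>0]
def box(P,x,y,z):
    q=P[(abs(P[:,0]-x[0])<x[1])&(abs(P[:,1]-y[0])<y[1])&(abs(P[:,2]-z[0])<z[1])]
    return len(q),(q[:,:2].min(0)+q[:,:2].max(0))/2 if len(q) else None,q.mean(0) if len(q) else None
piv=np.array([682,56])
for n in("top","side","wrist"):
    P=cloud(n);r={}
    for k,b in dict(front=((545,45),(0,45),(190,18)),rear=((775,50),(95,55),(190,18)),tab=((468,25),(-30,30),(74,10))).items():
        N,mid,mean=box(P,*b);print(n,k,N,mid,mean)
        if N: r[k]=mean[:2]
    if "front" in r and "rear" in r:
        d=r["rear"]-r["front"];print("bearing",np.arctan2(d[1],d[0]),"q~",np.arctan2(d[1],d[0])+.005)
    if "tab" in r: d=piv-r["tab"];print("tab bearing",np.arctan2(d[1],d[0])+.005)
E
```

```text
top front 86 [543.388  -0.92 ] [542.938  -0.96  196.05 ]
top rear 95 [774.802  93.586] [773.593  93.286 193.189]
top tab 44 [466.15  -33.913] [464.396 -33.305  77.09 ]
bearing 0.3878996331548758 q~ 0.3928996331548758
tab bearing 0.3944430046498096
side front 159 [543.433  -0.544] [542.599  -2.151 190.441]
side rear 122 [773.681  94.525] [773.273  92.356 190.56 ]
side tab 93 [465.278 -34.09 ] [464.013 -34.435  75.253]
bearing 0.3888375908735482 q~ 0.3938375908735482
tab bearing 0.39825277196191433
wrist front 0 None None
wrist rear 0 None None
wrist tab 600 [466.25  -30.679] [464.891 -29.139  75.177]
tab bearing 0.37871867687439054
```

Both views give q ≈ 0.393, so the arm is in the stop, and the hand is clear.

```bash
python3 -c "
from cell import env
print(env.job_done())"
```

```text
the job is handed in; nothing more can be done
None
```

The swing arm is in the 22.5 degree stop on the right (measured q about 0.393 rad against 0.3927 wanted), the hand was clear, and the job is handed in; no verdict came back, and I did not re-measure the offcut, tin and tape at the end.

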